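Latch the sprung door of the hallway key cupboard

TASK

Close and latch the little key cupboard: lift its steel latch bar by the ball knob, swing the sprung door shut with the bar over the keeper's lip until it meets the back plate, then lower it fully into the notch so that it holds the door when you let go. How far out the keeper is set is unmeasured, so feel for it and never press the bar on it with more than 12 N. Leave everything else where it is.

Things in the scene. Friction and masses are not known exactly. Their poses are not given: they have to be found in the camera images.
- cupboard: Fixed wooden key cupboard, 130 deep (x) x 280 wide (y) x 150 mm high. Origin: centre of its underside; z up. Its front (x = +65 mm) looks along its +x axis, away from the robot; yaw varies. An inset door and, beside it, the keeper are on that front. Offsets 'in the cupboard frame' below are mm from this origin.
- hinge (a point): A point on the door's upright hinge axis, at (65, -100, 125) in the cupboard frame (does not move).
- door (a joint): Door angle, rad: 0 = flush with the front, positive = swung out to the cupboard's +x (clockwise from above); stops -0.12 and 1.1. Panel 14 mm thick, 180 mm from hinge to free edge (along +y when shut), top at 136 mm. A hinge spring (0.8 N m/rad, neutral 0.6, friction 0.08 N m) holds it ajar, 0.5 to 0.7 at the start; unlatched, it springs open again.
- latch (a joint): Angle of the latch bar on the door, rad: 0 = level (fully down, on its own stop), positive = free end raised; stop at 0.5. It falls by gravity (about 0.25 kg, varying). The bar clears the keeper's lip above 0.13; 0.25 is ample and the bar's rear face still overlaps the back plate.
- bar: Steel latch bar on the door's outer face: 10 mm thick (door normal), 16 high, from 15 mm behind its pivot to 140 beyond. Origin on the pivot axis at mid-thickness: 24 mm out from and 85 mm along the door from the hinge axis, 125 mm up; with the door at 0, (89, -15, 125) in the cupboard frame. x points out of the door, y along the bar to its free end, z up when level.
- knob (a point): Centre of the steel ball knob, 22 mm diameter, on an 8 mm stem on the bar: at (0, 65, 57) mm in the bar's frame, so 182 mm above the console when level and 32 above the cupboard's top. Can be pinched from above, one finger on its cupboard side, one on its outer side; it turns in the fingers as the bar swings. Arc radius 86 mm about the pivot, about 150 about the hinge.
- keeper: Steel keeper on the front opposite the bar's free end. Origin (its foot plate) at (65, 106.5, 117) in the cupboard frame, same axes. It carries a J-shaped strike 18 mm wide (y): upright back plate to 168 mm above the console; notch floor 1 mm below the level bar; square lip 8 mm thick (x), top 14 mm above the level bar's lower edge. The notch is 13 mm wide for the 10 mm bar.
- canister: Stainless steel twist-cap canister, 79 diameter, 144 high; origin at the centre of its foot. Leave alone.
- bowl: Turquoise ceramic bowl, 120 diameter, 50 high; origin at the centre of its foot. Leave alone.
- fob: Silver key fob, 32 x 55 x 10, lying on the cupboard's top near the rear, hinge side; origin at its underside. Leave alone.
- torch: Yellow plastic torch with a press button, 143 long (x), 44 across its head, lying; origin at its underside. Leave alone.
- wedge: Wooden doorstop wedge, 132 long (x), 40 wide, 30 high at its +x end; origin at its underside. Leave alone.
- specs_case: Black spectacles case, 160 (x) x 60 x 40; origin at its underside. Leave alone.
- plate (a point): Nominal place of the back plate's front face, at (84, 106.5, 130) in the cupboard frame: there it meets the bar's rear face at door angle 0. Slotted screws have set the real strike up to 12 mm further in or out along x, not shown by this reading: feel for it. It stays put under 12 N. Latched, the door may end anywhere from about -0.06 to 0.075 rad, standing in or proud; that is as it should be.

How it is judged:
By the outcome, as a careful person would: the job done as asked, in the order asked, and still so for the second after the job is handed in, with the robot touching nothing.
It also fails if it takes over 58 s, if anything falls off the work surface, if the arm or the gripper's body presses on something with over 40 N, if the wrist force passes 120 N, or if a joint passes its speed limit or range.

ROBOT

A 7-joint arm with a two-finger parallel gripper is mounted at the origin on the work surface. World frame = base frame: x ahead of the robot, y to its left, z up, the work surface at z = 0. Lengths are in m, angles in rad, forces in N, time in s.
With the tool pointing down it reaches from about 0.4 to 0.875 m from the base axis. Payload 19.3 kg.
Tool frame: the origin (TCP) lies where the fingers leave the gripper's body, on its centre line; the fingertips stand bot.tip_reach ahead of it and the grasp point (between the pads) lies 54 mm ahead of it (bot.tip_reach is the distance from the TCP to the fingertips, in m); z points along the fingers, y is the line along which they close (so a half turn about z gives the same grasp; the last joint's range is limited). The gripper opens to 85 mm and grips with 20 to 120 N. Pads are 22 mm wide; open, the fingers measure 114 mm over their backs; the gripper's body (76 mm by 85 mm) begins 54 mm behind the grasp point. The pads swing forward as they close: fully open they stand 13 mm farther back than shut.
Start: joints at [1.109, 0.521, -0.036, 1.599, 0.021, 1.021, -0.113], TCP at [0.239, -0.578, 0.304] pointing down, gripper open.
Joint ranges: [-2.91, 2.91], [-0.3, 2.13], [-1.5, 1.42], [0.17, 2.43], [-1.26, 4.41], [0.16, 1.93], [-2.52, 2.52]. Speed limits (rad/s): [1.89, 1.89, 2.39, 2.39, 3.01, 3.01, 3.01].

INTERFACE

Orientations are given as [roll, pitch, yaw] about the fixed x, y, z axes, in that order (R = Rz(yaw) Ry(pitch) Rx(roll)).
In Python, from workcell import bot gives the robot as it stands. The module is installed in compiled form; this text tells all that it offers.
- The arm moves only by the shell command python3 -m jog 'ROWS' [FORCE]. ROWS is JSON, a list that holds one entry, the list of rows, each a list of 7 numbers: the shift along the tool's x, y, z in mm, then the turn, a rotation vector about the tool's x, y, z in rad, then the opening, from 0 (shut) to 1 (fully open). In form: [[[tx, ty, tz, wx, wy, wz, fingers], ...]]. A call has 1 to 5 rows; each row shifts and turns the commanded pose from where the row before left it, along the tool's axes as they then stand; what a row does not reach is not made up. A row lasts 1/10 s, in which the tool goes at most 50 mm and 8.59 degrees, less where a joint would pass 70% of its speed; a pose out of reach is approached as far as the arm can. A call is refused whole if a number of a shift passes 50 or a number of a turn 0.15, either way. A call with a gripper value outside its range is refused whole. The fingers move at their own pace and stop on an object; FORCE is the grip in N (left out, the last holds). Time passes only in rows, so rows that do not move let the fingers close. It gives the time, the measured TCP pose, the force, the opening and the grip force at its end, in the units of the state.
- bot.observe(): the state, without advancing time (a new reading comes with each control period).
- bot.grab_frame(name): name is "side" or "top"; returns a dict with "img" (400x640x3 uint8, red, green, blue), "intrinsics" (3x3 intrinsics, pixels), "R" (3x3) and "t" (3): a world point X has camera coordinates R X + t. Camera axes: x right, y down, z forward; pixel columns grow to the right and rows downward; lengths in m; the calibration is good to about 2 mm. A picture is of the moment at which its call begins. There is no depth.
- bot.job_done(): hands the job in; it is judged then, once.
Trained networks look in a picture, given as the dict that the camera call returned (one of the last four; its "shot" number tells which), for a name from the list of things; names that differ only in an ending like _2 or _b are one class to them, and where a whole thing is asked for, a point or a joint stands for the part that bears it (a point fixed in the world has none). Each returns a list of dicts, best first, with "conf" (0 to 1); they miss things now and then, are a little off and sometimes report something else, mostly with a low value. They report only what shows in the picture. A call takes as long as a camera call.
- bot.trace(query, picture): "region" (400x640 bool, what is visible of it).
- bot.spot_point(query, picture): "xyz" ([x, y, z] in m, in world coordinates, good to about 4 mm: a listed point, or the origin of a listed thing).
The state is a dict: "clock": time; "qpos": joint angles; "qd": joint speeds; "joint_efforts": joint torques, N m; "position": TCP position; "tool_rot": TCP orientation; "force": force on the tool from outside, world axes, zero at the start; "moment": the same for the moment, N m; "grip_width": finger opening in m; "finger_force": force on a finger pad.
Only numpy, scipy, OpenCV 4.12 (cv2) and the standard library are available. Lean on these libraries where they do the work, as an engineer would, in place of code of your own. Each camera call takes 0.05 s, during which the arm holds its last target. There are 200 camera calls.

## Working session

There is one attempt and no reset: what is moved stays moved. The work goes in short steps, Python scripts to look and compute and a shell command to move; the robot and the scene stay as the last step left them, time stands still between calls to the robot, and variables do not carry over. Pictures are saved under pics/ and viewed, at most 10 in all, crops included, and the job is handed in when it is done.

```bash
mkdir -p pics
cat > h.py <<'E'
from workcell import bot
import numpy as np, cv2
from scipy.spatial.transform import Rotation as Ro
def look(names,cams=("top","side"),save=None):
    out={}
    for c in cams:
        p=bot.grab_frame(c)
        if save: cv2.imwrite(f"pics/{save}_{c}.png",p["img"][:,:,::-1])
        for n in names:
            r=bot.spot_point(n,p)
            for d in r[:1]:
                print(c,n,np.round(np.array(d["xyz"])*1000,1),round(d["conf"],2)); out[(c,n)]=np.array(d["xyz"])
    return out
def st():
    s=bot.observe(); print(s["clock"],np.round(s["position"],4),np.round(s["tool_rot"],3),np.round(s["force"],1),round(s["grip_width"],4),s["finger_force"])
    return s
E
python3 - <<'E'
from h import *
s=st(); print(bot.tip_reach)
look(["cupboard","hinge","knob","bar","keeper","plate","canister","bowl","torch","wedge","specs_case","fob"],save="a")
E
```

```text
0.0 [ 0.2385 -0.5774  0.3033] [-3.14   0.     0.392] [-0.1  0.1  1.1] 0.0855 0.0
0.0726
top cupboard [ 424.3 -111.1  145.7] 0.31
top hinge [514.9 -89.6 128.1] 0.89
top knob [601.5  32.9 182.7] 0.58
top bar [572.6 -25.6 123.3] 0.7
top keeper [473.4 111.3 113.8] 0.65
top plate [490.5 115.4 129.7] 0.94
top canister [ 473.3 -265.3    0. ] 0.96
top bowl [353.1 231.8   2.3] 0.94
top torch [5.229e+02 2.538e+02 1.000e-01] 0.93
top wedge [ 650.  -195.4   -3.4] 0.6
top specs_case [740.4   2.6  -1.4] 0.76
top fob [ 424.9 -112.   150.8] 0.93
side cupboard [738.    4.8  -5.4] 0.72
side hinge [516.  -92.7 123.1] 0.97
side knob [600.7  32.  183.5] 0.68
side bar [572.6 -32.3 124.5] 0.94
side keeper [473.9 112.2 116.3] 0.5
side plate [488.4 115.1 129.4] 0.94
side bowl [3.541e+02 2.306e+02 1.000e-01] 0.97
side torch [518.9 258.3  -2.7] 0.88
side wedge [ 652.6 -198.2    2.7] 0.87
side specs_case [ 7.386e+02 -7.000e-01 -3.700e+00] 0.96
side fob [ 425.9 -114.1  146.8] 0.52
```

View pics/a_top.png

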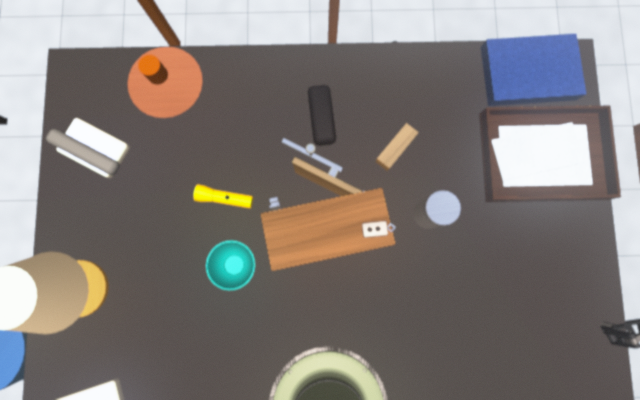

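View pics/a_side.png

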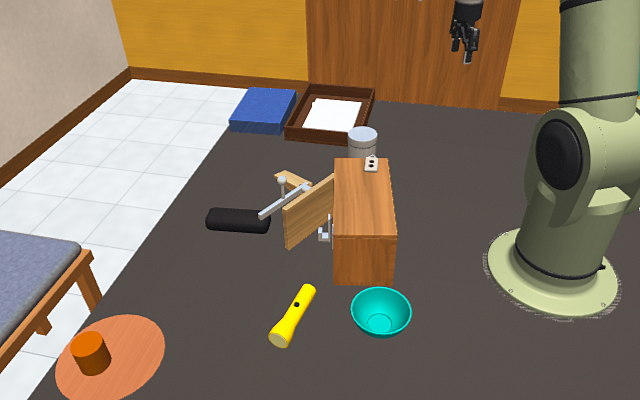

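The top view shows the cupboard at about (325,230), yawed about 0.21 rad. The knob is at (310,148), the door is open about 0.66 rad, and the way above the knob is free. All the points agree with the geometry: hinge to knob is 150 mm and knob height is 183 mm.

```bash
A='[[[35.5,-26.6,0,0,0,0,1],[35.5,-26.6,0,0,0,0,1],[35.5,-26.6,0,0,0,0,1],[35.5,-26.6,0,0,0,0,1]]]'
python3 -m jog '[[[35.5,-26.6,0,0,0,0,1],[35.5,-26.6,0,0,0,0,1],[35.5,-26.6,0,0,0,0,1],[35.5,-26.6,0,0,0,0,1]]]' 
python3 -m jog '[[[35.5,-26.6,0,0,0,0,1],[35.5,-26.6,0,0,0,0,1],[35.5,-26.6,0,0,0,0,1],[35.5,-26.6,0,0,0,0,1]]]' 
python3 -m jog '[[[35.5,-26.6,0,0,0,0,1],[35.5,-26.6,0,0,0,0,1],[35.5,-26.6,0,0,0,0,1],[35.5,-26.6,0,0,0,0,1]]]' 
python3 -m jog '[[[35.5,-26.6,0,0,0,0,1],[35.5,-26.6,0,0,0,0,1],[35.5,-26.6,0,0,0,0,1],[35.5,-26.6,0,0,0,0,1]]]' 
python3 -m jog '[[[0,0,0,0,0,-0.146,1],[0,0,0,0,0,-0.146,1],[0,0,0,0,0,-0.146,1],[0,0,0,0,0,-0.146,1],[0,0,0,0,0,-0.146,1]]]'
python3 -m jog '[[[0,0,0,0,0,0,1],[0,0,0,0,0,0,1]]]'
python3 - <<'E'
from h import *
s=st()
look(["knob","hinge","plate","bar"],save="b")
E
```

```text
clock: 1.7
position: [0.3299, -0.4235, 0.304]
tool_rot: [3.141, -0.0, 0.392]
force: [1.5, -0.1, 0.3]
grip_width: 0.0852
finger_force: 0.0
clock: 2.1
position: [0.4205, -0.2709, 0.3042]
tool_rot: [3.141, -0.0, 0.392]
force: [1.6, -0.8, 0.1]
grip_width: 0.0853
finger_force: 0.0
clock: 2.5
position: [0.5112, -0.1183, 0.3041]
tool_rot: [3.141, -0.0, 0.392]
force: [0.7, -0.5, -0.5]
grip_width: 0.0849
finger_force: 0.0
clock: 2.9
position: [0.6018, 0.0343, 0.304]
tool_rot: [3.141, -0.0, 0.392]
force: [1.0, -0.5, -0.3]
grip_width: 0.0853
finger_force: 0.0
clock: 3.4
position: [0.6011, 0.0326, 0.3039]
tool_rot: [3.142, 0.0, 1.128]
force: [0.1, -0.2, 0.4]
grip_width: 0.0856
finger_force: 0.0
clock: 3.6
position: [0.6011, 0.0324, 0.3039]
tool_rot: [-3.141, -0.0, 1.117]
force: [-0.2, 0.9, 0.1]
grip_width: 0.0852
finger_force: 0.0
3.6 [0.6011 0.0324 0.3039] [-3.141 -0.     1.117] [-0.2  0.9  0.1] 0.0852 0.0
top knob [474.5 112.  116.1] 0.23
top plate [490.2 115.4 130.4] 0.93
top bar [524.6 255.1   0. ] 0.33
side knob [598.   30.6 181.2] 0.78
side hinge [ 424.7 -112.   149.6] 0.7
side plate [487.4 117.4 129.6] 0.75
side bar [573.  -28.9 126.3] 0.71
```

```bash
python3 -m jog '[[[0,0,20,0,0,0,1],[0,0,20,0,0,0,1],[0,0,16,0,0,0,1],[0,0,10,0,0,0,1],[0,0,0,0,0,0,1]]]'
python3 -m jog '[[[0,0,0,0,0,0,0],[0,0,0,0,0,0,0],[0,0,0,0,0,0,0],[0,0,0,0,0,0,0],[0,0,0,0,0,0,0]]]' 30
python3 -m jog '[[[0,0,0,0,0,0,0],[0,0,0,0,0,0,0],[0,0,0,0,0,0,0]]]'
python3 - <<'E'
from h import *
s=st()
p=bot.grab_frame("side"); cv2.imwrite("pics/c.png",cv2.resize(p["img"][130:260,200:360],None,fx=4,fy=4)[:,:,::-1])
E
```

```text
clock: 4.6
position: [0.6007, 0.0325, 0.2369]
tool_rot: [-3.14, 0.001, 1.122]
force: [0.1, -0.4, 1.0]
grip_width: 0.0852
finger_force: 0.0
clock: 5.1
position: [0.6013, 0.0326, 0.2384]
tool_rot: [3.141, -0.0, 1.122]
force: [-0.9, -0.2, 5.2]
grip_width: 0.0197
finger_force: 29.1
clock: 5.4
position: [0.6013, 0.0326, 0.2384]
tool_rot: [3.141, -0.0, 1.122]
force: [-0.7, -0.6, 6.2]
grip_width: 0.0201
finger_force: 29.1
5.4 [0.6013 0.0326 0.2384] [ 3.141 -0.     1.122] [-0.7 -0.6  6.2] 0.0201 29.077264666557312
```

View pics/c.png

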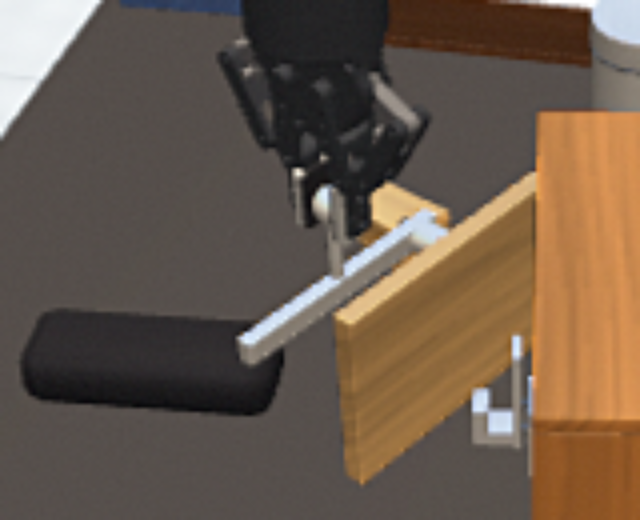

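The pads sit either side of the ball, which shows at (325,203) in the crop, and the bar is level. Next I lift along the arc to about 0.27 rad.

```bash
python3 -m jog '[[[-2.7,0,-2.8,0,0,0,0],[-2.7,0,-2.8,0,0,0,0],[-2.9,0,-2.6,0,0,0,0],[-2.9,0,-2.5,0,0,0,0]]]'
python3 -m jog '[[[-3.1,0,-2.3,0,0,0,0],[-3.2,0,-2.3,0,0,0,0],[0,0,0,0,0,0,0]]]'
python3 - <<'E'
from h import *
s=st()
look(["knob"],cams=("side",))
p=bot.grab_frame("side"); cv2.imwrite("pics/d.png",cv2.resize(p["img"][130:260,200:360],None,fx=4,fy=4)[:,:,::-1])
# path: rows for closing from th0 to th1 by steps, constant latch angle phi, tool yaw follows
def pos(th,ph,yaw=.21,H=np.array([515.4,-91.1])):
    o,a=24,85+65*np.cos(ph)-57*np.sin(ph)
    n=yaw-th; return H+o*np.array([np.cos(n),np.sin(n)])+a*np.array([-np.sin(n),np.cos(n)])
print(pos(.658,0),pos(.658,.27))
for d in (.05,.1,.02,.01):
    v=pos(.658-d,.27)-pos(.658,.27); y=1.123; print(d, v@[np.cos(y),np.sin(y)], v@[np.sin(y),-np.cos(y)])
E
```

```text
clock: 5.85
position: [0.5961, 0.0223, 0.2489]
tool_rot: [-3.142, -0.0, 1.122]
force: [0.4, 2.6, -0.5]
grip_width: 0.0198
finger_force: 29.4
clock: 6.15
position: [0.5933, 0.0161, 0.2533]
tool_rot: [-3.141, 0.0, 1.121]
force: [0.7, 1.4, -2.2]
grip_width: 0.0202
finger_force: 29.4
6.15 [0.5933 0.0161 0.2533] [-3.141  0.     1.121] [ 0.7  1.4 -2.2] 0.0202 29.40536767244339
side knob [589.5  16.7 197.6] 0.78
[602.00613124  33.70135428] [594.40038894  17.87553541]
0.05 1.035337043060432 -6.649094985350401
0.1 1.7370639406439774 -13.341625618687157
0.02 0.45402102787534854 -2.6533591655461186
0.01 0.23364396713034777 -1.3255445207446088
```

View pics/d.png

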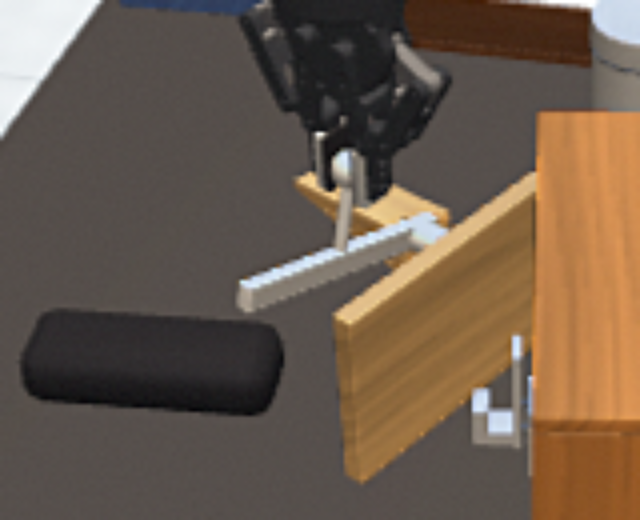

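The bar is raised and held. Next, swing the door to about 0.16 rad in tool-fixed arc steps.

```bash
python3 -m jog '[[[0.5,-3.3,0,0,0,-0.025,0],[1,-6.65,0,0,0,-0.05,0],[1,-6.65,0,0,0,-0.05,0],[1,-6.65,0,0,0,-0.05,0],[1,-6.65,0,0,0,-0.05,0]]]'
python3 -m jog '[[[1,-6.65,0,0,0,-0.05,0],[1,-6.65,0,0,0,-0.05,0],[1,-6.65,0,0,0,-0.05,0],[0.5,-3.3,0,0,0,-0.025,0],[0,0,0,0,0,0,0]]]'
cat >> h.py <<'E'
def door(yaw=.21,H=np.array([515.4,-91.1])):
    s=st(); p=np.array(s["position"])*1000; a=p[:2]-H; z=p[2]-238.4+182-125
    r=np.hypot(*a); ang=np.arctan2(a[1],a[0])
    al=np.sqrt(max(r*r-24**2,0)); th=yaw+np.arctan2(al,24)-ang
    n=s["tool_rot"][2]-np.pi/2
    f=np.array(s["force"]); fo=f[:2]@[np.cos(n),np.sin(n)]; ft=f[:2]@[-np.sin(n),np.cos(n)]
    ph=np.arctan2(z,al-85)-np.arctan2(57,65)
    print("theta %.4f phi %.3f r %.1f toolyaw-n %.3f Fout %.1f Falong %.1f Fz %.1f"%(th,ph,r,yaw-n-th,fo,ft,f[2]))
E
python3 -c "from h import *; door(); look(['knob'],cams=('side',))"
```

```text
clock: 6.8
position: [0.5669, 0.032, 0.2532]
tool_rot: [3.141, -0.0, 1.35]
force: [2.1, 0.9, -0.6]
grip_width: 0.0198
finger_force: 29.5
clock: 7.3
position: [0.5448, 0.0391, 0.2535]
tool_rot: [3.141, -0.0, 1.523]
force: [2.0, 4.8, 2.5]
grip_width: 0.0199
finger_force: 29.7
7.3 [0.5448 0.0391 0.2535] [ 3.141 -0.     1.523] [2.  4.8 2.5] 0.0199 29.680476486682892
theta 0.2511 phi 0.280 r 133.5 toolyaw-n 0.007 Fout 1.8 Falong 4.9 Fz 2.5
side knob [540.2  36.  195. ] 0.86
```

```bash
python3 -m jog '[[[1.0,-4,0,0,0,-0.03,0],[1.2,-4,0,0,0,-0.03,0],[1,-4,0,0,0,-0.03,0],[0.8,-4,0,0,0,-0.03,0],[0,0,0,0,0,0,0]]]'
python3 -c "from h import *; door(); look(['knob','plate'],cams=('side',))
p=bot.grab_frame('side'); cv2.imwrite('pics/e.png',cv2.resize(p['img'][130:260,240:400],None,fx=4,fy=4)[:,:,::-1])"
```

```text
clock: 7.9
position: [0.5285, 0.0427, 0.2532]
tool_rot: [-3.141, 0.0, 1.643]
force: [3.7, 3.0, -0.7]
grip_width: 0.0201
finger_force: 29.5
7.9 [0.5285 0.0427 0.2532] [-3.141  0.     1.643] [ 3.7  3.  -0.7] 0.0201 29.533279538154602
theta 0.1284 phi 0.268 r 134.4 toolyaw-n 0.010 Fout 3.9 Falong 2.7 Fz -0.7
side knob [524.7  46.7 200.1] 0.72
side plate [488.1 118.3 130.2] 0.82
```

View pics/e.png

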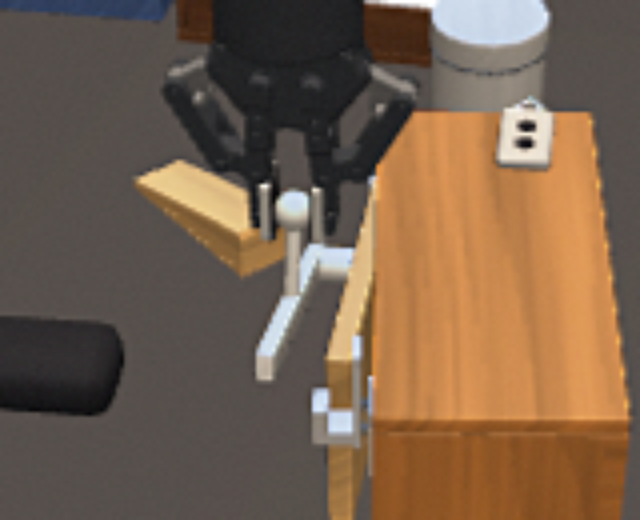

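Bar end at about (265,360) in the crop, raised and still outside the strike at (335,400). Now I feel inward in small typed steps, with a force check between them.

```bash
cat > g.py <<'E'
import sys
from h import *
s=bot.observe(); n=s["tool_rot"][2]-np.pi/2; f=np.array(s["force"])
fo=f[0]*np.cos(n)+f[1]*np.sin(n); print("Fout %.1f Fz %.1f pos"%(fo,f[2]),np.round(np.array(s["position"])*1000,1)); sys.exit(fo>float(sys.argv[1]))
E
J="python3 -m jog"; G="python3 g.py 7"
$J '[[[0.2,-1.3,0,0,0,-0.01,0],[0,0,0,0,0,0,0]]]' >/dev/null; $G || exit
$J '[[[0.2,-1.3,0,0,0,-0.01,0],[0,0,0,0,0,0,0]]]' >/dev/null; $G || exit
$J '[[[0.2,-1.3,0,0,0,-0.01,0],[0,0,0,0,0,0,0]]]' >/dev/null; $G || exit
$J '[[[0.2,-1.3,0,0,0,-0.01,0],[0,0,0,0,0,0,0]]]' >/dev/null; $G || exit
$J '[[[0.1,-0.7,0,0,0,-0.005,0],[0,0,0,0,0,0,0]]]' >/dev/null; $G || exit
$J '[[[0.1,-0.7,0,0,0,-0.005,0],[0,0,0,0,0,0,0]]]' >/dev/null; $G || exit
$J '[[[0.1,-0.7,0,0,0,-0.005,0],[0,0,0,0,0,0,0]]]' >/dev/null; $G || exit
$J '[[[0.1,-0.7,0,0,0,-0.005,0],[0,0,0,0,0,0,0]]]' >/dev/null; $G || exit
$J '[[[0.1,-0.7,0,0,0,-0.005,0],[0,0,0,0,0,0,0]]]' >/dev/null; $G || exit
$J '[[[0.1,-0.7,0,0,0,-0.005,0],[0,0,0,0,0,0,0]]]' >/dev/null; $G || exit
$J '[[[0.1,-0.7,0,0,0,-0.005,0],[0,0,0,0,0,0,0]]]' >/dev/null; $G || exit
$J '[[[0.1,-0.7,0,0,0,-0.005,0],[0,0,0,0,0,0,0]]]' >/dev/null; $G || exit
python3 -c "from h import *; door()"
```

```text
Fout 3.7 Fz -1.6 pos [527.5  42.8 253.2]False
```

```bash
sed -i 's/sys.exit(fo>\(.*\))$/sys.exit(int(fo>\1))/' g.py
J="python3 -m jog"; G="python3 g.py 7"
$J '[[[0.2,-1.3,0,0,0,-0.01,0],[0,0,0,0,0,0,0]]]' >/dev/null; $G || exit
$J '[[[0.2,-1.3,0,0,0,-0.01,0],[0,0,0,0,0,0,0]]]' >/dev/null; $G || exit
$J '[[[0.2,-1.3,0,0,0,-0.01,0],[0,0,0,0,0,0,0]]]' >/dev/null; $G || exit
$J '[[[0.1,-0.7,0,0,0,-0.005,0],[0,0,0,0,0,0,0]]]' >/dev/null; $G || exit
$J '[[[0.1,-0.7,0,0,0,-0.005,0],[0,0,0,0,0,0,0]]]' >/dev/null; $G || exit
$J '[[[0.1,-0.7,0,0,0,-0.005,0],[0,0,0,0,0,0,0]]]' >/dev/null; $G || exit
$J '[[[0.1,-0.7,0,0,0,-0.005,0],[0,0,0,0,0,0,0]]]' >/dev/null; $G || exit
$J '[[[0.1,-0.7,0,0,0,-0.005,0],[0,0,0,0,0,0,0]]]' >/dev/null; $G || exit
$J '[[[0.1,-0.7,0,0,0,-0.005,0],[0,0,0,0,0,0,0]]]' >/dev/null; $G || exit
$J '[[[0.1,-0.7,0,0,0,-0.005,0],[0,0,0,0,0,0,0]]]' >/dev/null; $G || exit
$J '[[[0.1,-0.7,0,0,0,-0.005,0],[0,0,0,0,0,0,0]]]' >/dev/null; $G || exit
python3 -c "from h import *; door()"
```

```text
Fout 3.8 Fz -1.7 pos [526.2  42.9 253.2]
Fout 4.0 Fz -1.0 pos [524.9  43.  253.2]
Fout 4.2 Fz -0.9 pos [523.6  43.1 253.2]
Fout 3.5 Fz -0.6 pos [522.9  43.2 253.3]
Fout 4.4 Fz -1.2 pos [522.2  43.2 253.2]
Fout 4.7 Fz 0.1 pos [521.6  43.2 253.3]
Fout 4.6 Fz -1.5 pos [520.9  43.3 253.3]
Fout 4.7 Fz -0.9 pos [520.2  43.3 253.3]
Fout 4.3 Fz -1.3 pos [519.5  43.3 253.3]
Fout 5.3 Fz -0.2 pos [518.8  43.3 253.3]
Fout 5.0 Fz -0.4 pos [518.1  43.3 253.3]
10.5 [0.5181 0.0433 0.2533] [ 3.141 -0.     1.722] [ 4.6  3.6 -0.4] 0.0197 29.600510001182556
theta 0.0506 phi 0.269 r 134.5 toolyaw-n 0.009 Fout 5.0 Falong 2.9 Fz -0.4
```

```bash
J="python3 -m jog"; G="python3 g.py 7.5"
$J '[[[0.1,-0.7,0,0,0,-0.005,0],[0,0,0,0,0,0,0]]]' >/dev/null; $G || exit
$J '[[[0.1,-0.7,0,0,0,-0.005,0],[0,0,0,0,0,0,0]]]' >/dev/null; $G || exit
$J '[[[0.1,-0.7,0,0,0,-0.005,0],[0,0,0,0,0,0,0]]]' >/dev/null; $G || exit
$J '[[[0.1,-0.7,0,0,0,-0.005,0],[0,0,0,0,0,0,0]]]' >/dev/null; $G || exit
$J '[[[0.1,-0.7,0,0,0,-0.005,0],[0,0,0,0,0,0,0]]]' >/dev/null; $G || exit
$J '[[[0.1,-0.7,0,0,0,-0.005,0],[0,0,0,0,0,0,0]]]' >/dev/null; $G || exit
$J '[[[0.1,-0.7,0,0,0,-0.005,0],[0,0,0,0,0,0,0]]]' >/dev/null; $G || exit
$J '[[[0.1,-0.7,0,0,0,-0.005,0],[0,0,0,0,0,0,0]]]' >/dev/null; $G || exit
$J '[[[0.1,-0.7,0,0,0,-0.005,0],[0,0,0,0,0,0,0]]]' >/dev/null; $G || exit
$J '[[[0.1,-0.7,0,0,0,-0.005,0],[0,0,0,0,0,0,0]]]' >/dev/null; $G || exit
$J '[[[0.1,-0.7,0,0,0,-0.005,0],[0,0,0,0,0,0,0]]]' >/dev/null; $G || exit
$J '[[[0.1,-0.7,0,0,0,-0.005,0],[0,0,0,0,0,0,0]]]' >/dev/null; $G || exit
python3 -c "from h import *; door()"
```

```text
Fout 4.7 Fz 0.4 pos [517.4  43.3 253.3]
Fout 4.8 Fz 0.0 pos [516.7  43.3 253.3]
Fout 5.3 Fz -0.4 pos [516.   43.4 253.4]
Fout 4.7 Fz 0.7 pos [515.3  43.4 253.4]
Fout 5.0 Fz 0.3 pos [514.6  43.4 253.4]
Fout 5.8 Fz 0.3 pos [513.9  43.4 253.4]
Fout 4.3 Fz 1.3 pos [513.2  43.3 253.4]
Fout 5.8 Fz 0.8 pos [512.5  43.3 253.4]
Fout 5.2 Fz -0.2 pos [511.8  43.3 253.4]
Fout 4.8 Fz 1.1 pos [511.1  43.3 253.4]
Fout 5.4 Fz 1.1 pos [510.4  43.3 253.4]
Fout 6.8 Fz 1.0 pos [509.7  43.3 253.5]
12.9 [0.5097 0.0433 0.2535] [ 3.141 -0.     1.782] [6.  4.4 1. ] 0.0197 29.680006206035614
theta -0.0117 phi 0.270 r 134.5 toolyaw-n 0.011 Fout 6.8 Falong 3.1 Fz 1.0
```

```bash
J="python3 -m jog"; G="python3 g.py 8.5"
$G
$J '[[[0,-0.4,0,0,0,-0.003,0],[0,0,0,0,0,0,0]]]' >/dev/null; $G || exit
$J '[[[0,-0.4,0,0,0,-0.003,0],[0,0,0,0,0,0,0]]]' >/dev/null; $G || exit
$J '[[[0,-0.4,0,0,0,-0.003,0],[0,0,0,0,0,0,0]]]' >/dev/null; $G || exit
$J '[[[0,-0.4,0,0,0,-0.003,0],[0,0,0,0,0,0,0]]]' >/dev/null; $G || exit
$J '[[[0,-0.4,0,0,0,-0.003,0],[0,0,0,0,0,0,0]]]' >/dev/null; $G || exit
$J '[[[0,-0.4,0,0,0,-0.003,0],[0,0,0,0,0,0,0]]]' >/dev/null; $G || exit
$J '[[[0,-0.4,0,0,0,-0.003,0],[0,0,0,0,0,0,0]]]' >/dev/null; $G || exit
$J '[[[0,-0.4,0,0,0,-0.003,0],[0,0,0,0,0,0,0]]]' >/dev/null; $G || exit
python3 -c "from h import *; door()"
```

```text
Fout 6.8 Fz 1.0 pos [509.7  43.3 253.5]
Fout 5.8 Fz 1.5 pos [509.4  43.2 253.5]
Fout 6.0 Fz 1.1 pos [509.   43.1 253.5]
Fout 6.7 Fz 1.7 pos [508.6  43.1 253.5]
Fout 5.7 Fz 1.2 pos [508.3  43.  253.5]
Fout 6.1 Fz 1.9 pos [507.9  43.  253.6]
Fout 7.7 Fz 2.4 pos [507.5  42.9 253.6]
Fout 5.9 Fz 2.6 pos [507.1  42.9 253.6]
Fout 6.3 Fz 2.2 pos [506.8  42.8 253.6]
14.5 [0.5068 0.0428 0.2536] [ 3.140e+00 -1.000e-03  1.806e+00] [5.  6.1 2.2] 0.0196 29.822587072849274
theta -0.0343 phi 0.274 r 134.2 toolyaw-n 0.009 Fout 6.3 Falong 4.7 Fz 2.2
```

```bash
J="python3 -m jog"; G="python3 g.py 9"
$J '[[[0.6,-0.5,0,0,0,-0.004,0],[0,0,0,0,0,0,0]]]' >/dev/null; $G || exit
$J '[[[0.4,-0.5,0,0,0,-0.004,0],[0,0,0,0,0,0,0]]]' >/dev/null; $G || exit
$J '[[[0.1,-0.5,0,0,0,-0.004,0],[0,0,0,0,0,0,0]]]' >/dev/null; $G || exit
$J '[[[0.1,-0.5,0,0,0,-0.004,0],[0,0,0,0,0,0,0]]]' >/dev/null; $G || exit
$J '[[[0.1,-0.5,0,0,0,-0.004,0],[0,0,0,0,0,0,0]]]' >/dev/null; $G || exit
$J '[[[0.1,-0.5,0,0,0,-0.004,0],[0,0,0,0,0,0,0]]]' >/dev/null; $G || exit
python3 -c "from h import *; door()
p=bot.grab_frame('side'); cv2.imwrite('pics/f.png',cv2.resize(p['img'][150:250,260:380],None,fx=6,fy=6,interpolation=3)[:,:,::-1])"
```

```text
Fout 6.6 Fz 1.2 pos [506.   43.1 253.5]
Fout 5.0 Fz -0.7 pos [505.4  43.2 253.4]
Fout 5.8 Fz 1.7 pos [504.9  43.2 253.4]
Fout 4.9 Fz -0.5 pos [504.4  43.2 253.4]
Fout 8.1 Fz -2.3 pos [504.1  43.2 253.4]
Fout 11.8 Fz -3.8 pos [504.   43.1 253.5]
```

Clear contact: the position stalls at x≈504 and the knob force jumps by 6 N, which is about 4 N at the keeper. I ease off slightly and lower along the arc with checks.

```bash
J="python3 -m jog"; G="python3 g.py 12"
$J '[[[0,0.4,0,0,0,0,0],[0,0,0,0,0,0,0]]]' >/dev/null; $G || exit
$J '[[[3.2,0,2.3,0,0,0,0],[0,0,0,0,0,0,0]]]' >/dev/null; $G || exit
$J '[[[3.1,0,2.3,0,0,0,0],[0,0,0,0,0,0,0]]]' >/dev/null; $G || exit
python3 -c "from h import *; door()
p=bot.grab_frame('side'); cv2.imwrite('pics/f.png',cv2.resize(p['img'][150:250,260:380],None,fx=6,fy=6,interpolation=3)[:,:,::-1])"
```

```text
Fout 9.1 Fz -2.9 pos [504.1  43.2 253.4]
Fout 9.8 Fz -2.9 pos [503.3  46.4 251.1]
Fout 9.6 Fz -2.9 pos [502.6  49.3 248.8]
16.3 [0.5026 0.0493 0.2488] [ 3.14 -0.    1.83] [ 8.9  4.  -2.9] 0.0199 29.682742953300476
theta -0.0520 phi 0.176 r 141.0 toolyaw-n 0.003 Fout 9.6 Falong 1.6 Fz -2.9
```

View pics/f.png

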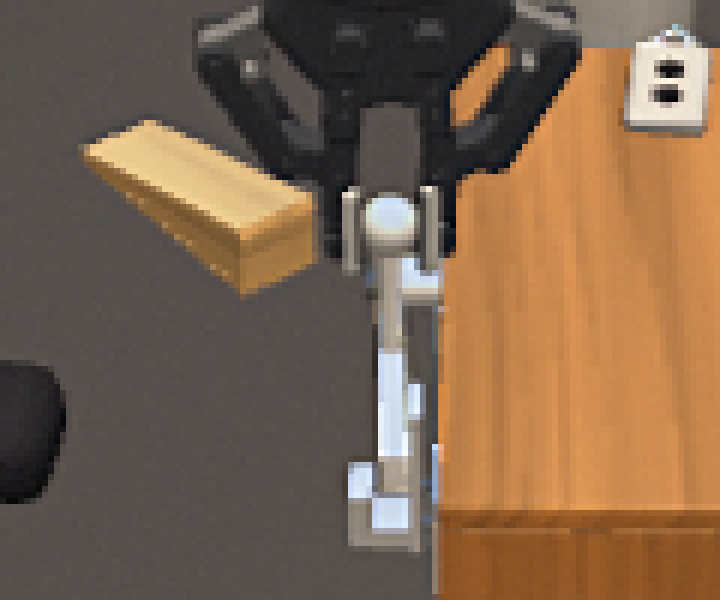

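The bar, at about x 395 in the crop, lies against the back plate (415) and inside the lip (362). Continue lowering.

```bash
J="python3 -m jog"; G="python3 g.py 12"
$J '[[[2.9,0,2.5,0,0,0,0],[0,0,0,0,0,0,0]]]' >/dev/null; $G || exit
$J '[[[2.9,0,2.6,0,0,0,0],[0,0,0,0,0,0,0]]]' >/dev/null; $G || exit
$J '[[[2.7,0,2.8,0,0,0,0],[0,0,0,0,0,0,0]]]' >/dev/null; $G || exit
$J '[[[2.5,0,2.6,0,0,0,0],[0,0,0,0,0,0,0]]]' >/dev/null; $G || exit
python3 -c "from h import *; door(); look(['knob','bar'],cams=('side',))"
```

```text
Fout 10.9 Fz -2.1 pos [501.9  52.1 246.4]
Fout 10.7 Fz -3.2 pos [501.3  54.9 243.8]
Fout 10.3 Fz -1.5 pos [500.6  57.6 241.1]
Fout 10.9 Fz -1.3 pos [500.   59.9 238.5]
17.15 [0.5    0.0599 0.2385] [3.139 0.    1.829] [10.2  3.9 -1.3] 0.0199 29.916409850120544
theta -0.0504 phi 0.002 r 151.8 toolyaw-n 0.002 Fout 10.9 Falong 1.2 Fz -1.3
side knob [495.5  59.5 182.7] 0.67
side bar [515.3  -5.2 123.4] 0.76
```

```bash
J="python3 -m jog"; G="python3 g.py 12"
$J '[[[0.3,0,0.5,0,0,0,0],[0,0,0,0,0,0,0]]]' >/dev/null; $G || exit
$J '[[[0.3,0,0.5,0,0,0,0],[0,0,0,0,0,0,0]]]' >/dev/null; $G || exit
$J '[[[0,0.6,0,0,0,0,0],[0,0,0,0,0,0,0]]]' >/dev/null; $G || exit
$J '[[[0,0.6,0,0,0,0,0],[0,0,0,0,0,0,0]]]' >/dev/null; $G || exit
$J '[[[0,0.6,0,0,0,0,0],[0,0,0,0,0,0,0]]]' >/dev/null; $G || exit
$J '[[[0,0.6,0,0,0,0,0],[0,0,0,0,0,0,0]]]' >/dev/null; $G || exit
python3 -c "from h import *; door()
p=bot.grab_frame('side'); cv2.imwrite('pics/g.png',cv2.resize(p['img'][150:250,260:380],None,fx=6,fy=6,interpolation=3)[:,:,::-1])"
```

```text
Fout 9.2 Fz 3.8 pos [500.   60.1 238.2]
Fout 6.4 Fz 11.3 pos [500.   60.2 238. ]
Fout 3.8 Fz 12.3 pos [500.3  60.2 238. ]
Fout 3.4 Fz 14.1 pos [500.8  60.3 238. ]
Fout 2.6 Fz 14.9 pos [501.3  60.3 238. ]
Fout 3.6 Fz 12.6 pos [501.8  60.5 237.9]
18.5 [0.5018 0.0605 0.2379] [3.140e+00 1.000e-03 1.829e+00] [ 3.7  0.  12.6] 0.0195 30.632359385490417
theta -0.0374 phi -0.007 r 152.2 toolyaw-n -0.010 Fout 3.6 Falong -0.9 Fz 12.6
```

View pics/g.png

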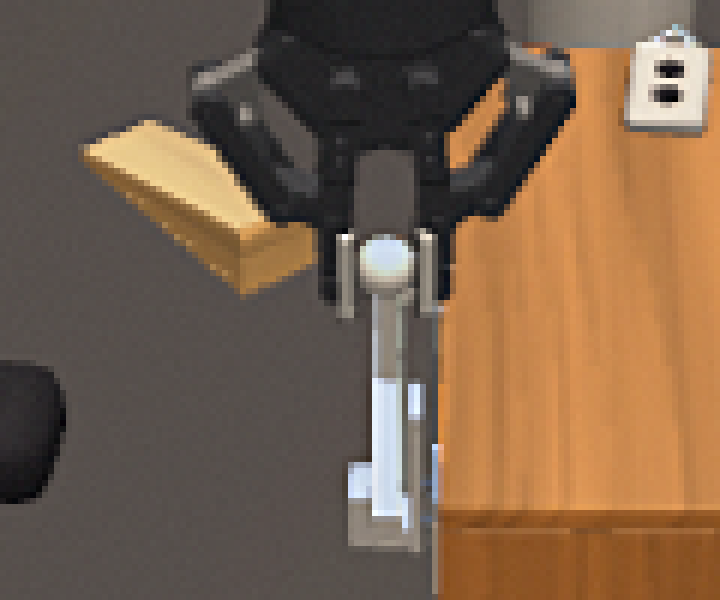

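The bar lies level in the notch, against the lip. I take the down-load off, release, and retreat upward.

```bash
python3 -m jog '[[[-0.2,0.2,-0.5,0,0,0,0],[0,0,0,0,0,0,0]]]' | grep force
python3 -m jog '[[[0,0,0,0,0,0,0.3],[0,0,0,0,0,0,0.5],[0,0,0,0,0,0,0.6],[0,0,0,0,0,0,0.6],[0,0,0,0,0,0,0.6]]]'
python3 -m jog '[[[0,0,-10,0,0,0,0.6],[0,0,-20,0,0,0,0.6],[0,0,-30,0,0,0,0.6],[0,0,-30,0,0,0,0.6],[0,0,-20,0,0,0,0.6]]]'
python3 -m jog '[[[0,0,0,0,0,0,0.6],[0,0,0,0,0,0,0.6],[0,0,0,0,0,0,0.6],[0,0,0,0,0,0,0.6],[0,0,0,0,0,0,0.6]]]'
python3 -c "from h import *; look(['knob','bar'],cams=('side',))
p=bot.grab_frame('side'); cv2.imwrite('pics/i.png',cv2.resize(p['img'][130:250,250:400],None,fx=5,fy=5,interpolation=3)[:,:,::-1])"
```

```text
force: [4.0, -0.2, 7.6]
finger_force: 30.3
clock: 19.25
position: [0.5013, 0.0606, 0.2375]
tool_rot: [-3.141, -0.0, 1.83]
force: [0.0, -0.6, -0.1]
grip_width: 0.0511
finger_force: 0.0
clock: 19.75
position: [0.5016, 0.061, 0.3503]
tool_rot: [3.14, 0.0, 1.83]
force: [-0.5, 0.4, -0.6]
grip_width: 0.0512
finger_force: 0.0
clock: 20.25
position: [0.5013, 0.0607, 0.3471]
tool_rot: [-3.141, -0.0, 1.83]
force: [-0.3, -0.2, 0.3]
grip_width: 0.0514
finger_force: 0.0
side knob [499.5  59.4 182.9] 0.59
side bar [517.8  -4.6 124.6] 0.62
```

View pics/i.png

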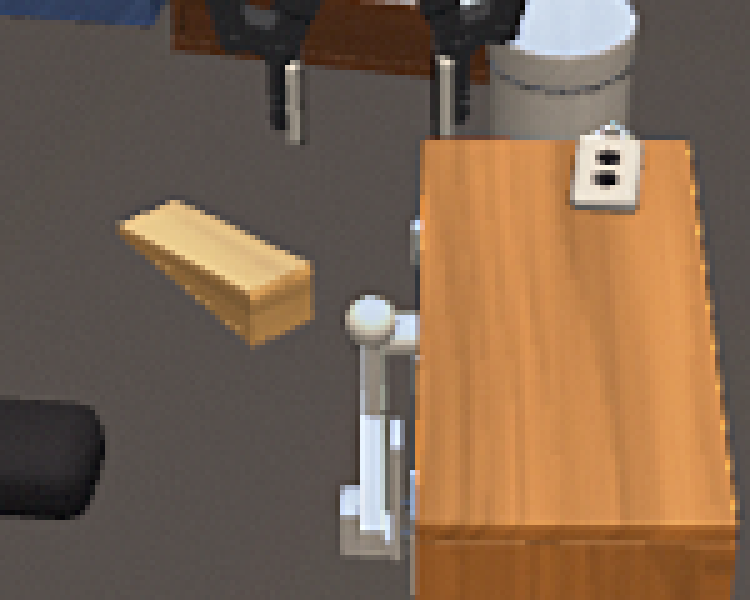

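The bar sits level in the notch behind the lip, at about (370,500). The knob is at 183 mm, the door is held, and the gripper is clear.

```bash
python3 -c "from workcell import bot; print(bot.job_done())"
```

```text
the job is handed in; nothing more can be done
None
```

The cupboard is closed and latched: the bar is fully down in the notch and holds the door with the gripper clear. The bar pressed on the back plate with about 4 N by my estimate (limit 12 N), nothing else was moved, and the job took about 20 s before I handed it in.

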